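# Put the bezel punch back in its own hole of the graded rack

### The arm

A 6-joint arm with a two-finger parallel gripper is mounted at the origin on the work surface. World frame = base frame: x ahead of the robot, y to its left, z up, the work surface at z = 0. Lengths are in mm, angles in rad, forces in N, time in s.
With the tool pointing down it reaches from about 375 to 825 mm from the base axis. Payload 5.5 kg.
Tool frame: the origin (TCP) lies at the very end of the fingers, on their centre line; the grasp point (between the pads) lies 19 mm behind it (grip_point_offset is the distance from the TCP to the grasp point, in mm); z points along the fingers, y is the line along which they close (so a half turn about z gives the same grasp; the last joint's range is limited). The gripper opens to 85 mm and grips with 20 to 120 N. Pads are 22 mm wide; open, the fingers measure 114 mm over their backs; the gripper's body (76 mm by 85 mm) begins 54 mm behind the grasp point. The pads swing forward as they close: fully open they stand 13 mm farther back than shut.
Start: joints at [0, 0.314, -0.047, 1.21, 0, 1.571], TCP at [599.996, -0, 231.299] pointing down, gripper open.
Joint ranges: [-2.67, 2.67], [-0.69, 1.73], [-1.03, 1.25], [-2.08, 2.16], [-1.42, 1.45], [-3.14, 3.14]. Speed limits (rad/s): [2.39, 2.39, 3.01, 3.14, 3.14, 3.14].

### API

Orientations are given as a 3x3 rotation matrix whose columns are the frame's x, y, z axes.
In Python, from station import * gives the robot as it stands. The module is installed in compiled form; this text tells all that it offers.
- The arm moves only by the tool arm_command, never from a script. Its argument "deltas" is a list of rows, each an object of numbers: "ax", "ay", "az": the turn, a rotation vector about the tool's x, y, z in degrees; "dx", "dy", "dz": the shift along the tool's x, y, z in mm; "hand": the opening in per cent of the stroke, from 0 (shut) to 100 (fully open). A call has 1 to 10 rows; each row is the pose to reach, as a shift and turn from the pose commanded when the call began, along the tool's axes at that moment; what a row does not reach only later rows make up. A row lasts 1/10 s, in which the tool goes at most 50 mm and 8.59 degrees, less where a joint would pass 70% of its speed; a pose out of reach is approached as far as the arm can. A call with a gripper value outside its range is refused whole. The fingers move at their own pace and stop on an object; the grip force is fixed at half the most. Time passes only in rows, so rows that repeat a pose let the fingers close. It gives the time, the measured TCP pose, the force, the opening and the grip force at its end, in the units of the state.
- get_obs(): the state, without advancing time (a new reading comes with each control period).
- grab_frame(name): name is "scene" or "side" or "wrist"; returns the picture (400x640x3 uint8, blue, green, red); there is no depth.
- camera_model(name): a dict with "mtx" (3x3 intrinsics, pixels), "T" (4x4, takes a point from camera to world coordinates). Camera axes: x right, y up, looking along -z (the intrinsics and any distortion apply to the point x, -y, -z); pixel columns grow to the right and rows downward; lengths in mm; the calibration is good to about 2 mm. A picture is of the moment at which its call begins: read the wrist's pose just before it. camera_model takes no time and is no camera call; for the wrist camera it gives the pose at the moment of the call.
- hand_in(): hands the job in; it is judged then, once.
The state is a dict: "t": time; "joints": joint angles; "joint_velocities": joint speeds; "effort": joint torques, N m; "ee_pos": TCP position; "ee_rot": TCP orientation; "wrist_force": force on the tool from outside, world axes, zero at the start; "moment": the same for the moment, N m; "opening": finger opening in mm; "gripper_force": force on a finger pad.
Only numpy, scipy, OpenCV 4.12 (cv2) and the standard library are available. Lean on these libraries where they do the work, as an engineer would, in place of code of your own. Each camera call takes 0.05 s, during which the arm holds its last target. There are 200 camera calls.

### The job

One steel bezel punch stands on the round cork pad: put it back upright in the hole of the graded rack that matches its diameter, feeling gently for the hole, and press it fully home until its brass collar sits on the wood; then let go. Never ram the rack, and leave the two punches on the blue plate, the glass jar and the watch movement where they are.

Things in the scene. Friction and masses are not known exactly. Their poses are not given: they have to be found in the camera images.
- rack: graded rack, fixed: dark steel channel 66 x 236 x 26 mm holding a brown wooden block 52 x 200 mm, flat top 50 mm above the bench. Origin: centre of the channel's underside; y runs along the row of five vertical holes (36 mm apart, small to large towards +y), z up. The block is clamped 4 to 20 mm away from the channel's -y end; the poses do not show how far. Over 35 N on the rack is ramming.
- hole_a (a point): where the mouth centre of the hole for 11 mm would be if the block stood against the channel's -y end, level with the wood's top; Hole 12.5 mm wide, 1 mm chamfer. True centre: 4 to 20 mm further along the rack's +y (same for all holes), to be felt or seen. A black rubber plug 22 mm down in the hole yields only under about 7 N, then stays down; 12 mm travel
- hole_b (a point): where the mouth centre of the hole for 14 mm would be if the block stood against the channel's -y end, level with the wood's top; Hole 15.5 mm wide, 1 mm chamfer. True centre: 4 to 20 mm further along the rack's +y (same for all holes), to be felt or seen. A black rubber plug 22 mm down in the hole yields only under about 7 N, then stays down; 12 mm travel
- hole_c (a point): where the mouth centre of the hole for 17 mm would be if the block stood against the channel's -y end, level with the wood's top; Hole 18.5 mm wide, 1 mm chamfer. True centre: 4 to 20 mm further along the rack's +y (same for all holes), to be felt or seen. A black rubber plug 22 mm down in the hole yields only under about 7 N, then stays down; 12 mm travel
- hole_d (a point): where the mouth centre of the hole for 20 mm would be if the block stood against the channel's -y end, level with the wood's top; Hole 21.5 mm wide, 1 mm chamfer. True centre: 4 to 20 mm further along the rack's +y (same for all holes), to be felt or seen. A black rubber plug 22 mm down in the hole yields only under about 7 N, then stays down; 12 mm travel
- hole_e (a point): where the mouth centre of the hole for 23 mm would be if the block stood against the channel's -y end, level with the wood's top; Hole 24.5 mm wide, 1 mm chamfer. True centre: 4 to 20 mm further along the rack's +y (same for all holes), to be felt or seen. A black rubber plug 22 mm down in the hole yields only under about 7 N, then stays down; 12 mm travel
- punch_a_mid (a point): centre of a steel bezel punch 14 mm in diameter, 80 mm tall, 80 to 220 g, z up along it. Flat foot (edge broken 0.8 mm) 40 mm below; brass collar 30 mm wide 8 to 2 mm below; above the collar plain 14 mm steel to 40 mm above (grip here). Starts upright on the cork pad or the blue plate. Fully home the collar rests on the wood, this point 8 mm above its top
- punch_a: the same 14 mm punch; origin at the centre of its foot
- punch_b_mid (a point): centre of a steel bezel punch 17 mm in diameter, 80 mm tall, 80 to 220 g, z up along it. Flat foot (edge broken 0.8 mm) 40 mm below; brass collar 30 mm wide 8 to 2 mm below; above the collar plain 17 mm steel to 40 mm above (grip here). Starts upright on the cork pad or the blue plate. Fully home the collar rests on the wood, this point 8 mm above its top
- punch_b: the same 17 mm punch; origin at the centre of its foot
- punch_c_mid (a point): centre of a steel bezel punch 20 mm in diameter, 80 mm tall, 80 to 220 g, z up along it. Flat foot (edge broken 0.8 mm) 40 mm below; brass collar 30 mm wide 8 to 2 mm below; above the collar plain 20 mm steel to 40 mm above (grip here). Starts upright on the cork pad or the blue plate. Fully home the collar rests on the wood, this point 8 mm above its top
- punch_c: the same 20 mm punch; origin at the centre of its foot
- pad_top (a point): centre of the top of the round cork pad, 64 mm across, 4 mm thick, fixed; the punch to be put away stands on it, up to 15 mm off its centre
- tray_top (a point): centre of the top of the blue steel plate, 70 x 160 mm, 4 mm thick, fixed; the two punches that must stay stand on it, about 40 mm either side of its centre
- jar_mid (a point): middle of a closed glass jar with blue lid, 72 mm wide, 100 mm tall, loose; leave alone
- movement_mid (a point): middle of a watch movement in a round black holder, 48 mm wide, 18 mm tall, loose; leave alone
Not all that is in view belongs to the job. Of the things that look like the part that bears tray_top, take the one that is farthest from the robot's base at the start.

How it is judged:
By the outcome, as a careful person would: the job done as asked, in the order asked, and still so for the second after the job is handed in, with the robot touching nothing.
It also fails if it takes over 64 s, if anything falls off the work surface, if the arm or the gripper's body presses on something with over 40 N, if the wrist force passes 120 N, or if a joint passes its speed limit or range.

## Working session

There is one attempt and no reset: what is moved stays moved. The work goes in short steps, Python scripts to look and compute and a tool call to move; the robot and the scene stay as the last step left them, time stands still between calls to the robot, and variables do not carry over. Pictures are saved under pics/ and viewed, at most 10 in all, crops included, and the job is handed in when it is done.

Besides the shell and the picture viewer there is one more tool, called as name(argument=value, ...) on one line, values as JSON. arm_command: Moves the arm, as the interface text tells. Its arguments: {"type":"object","properties":{"deltas":{"type":"array","items":{"type":"object","properties":{"ax":{"type":"number"},"ay":{"type":"number"},"az":{"type":"number"},"dx":{"type":"number"},"dy":{"type":"number"},"dz":{"type":"number"},"hand":{"type":"number"}}}}},"required":["deltas"]}

```bash
mkdir -p pics; cat > h.py <<'E'
from station import *
import numpy as np, cv2
def px(name,P,M=None):
    m=M or camera_model(name);T=np.array(m["T"]);p=np.linalg.inv(T)@np.r_[P,1]
    q=np.array(m["mtx"])@np.array([p[0],-p[1],-p[2]]);return q[:2]/q[2]
def ray(m,uv):
    T=np.array(m["T"]);d=np.linalg.inv(np.array(m["mtx"]))@np.r_[uv,1]
    return T[:3,3],T[:3,:3]@np.array([d[0],-d[1],-d[2]])
def onz(m,uv,z):
    o,d=ray(m,uv);return o+d*(z-o[2])/d[2]
def tri(rs):
    A=0;b=0
    for o,d in rs:
        d=d/np.linalg.norm(d);P=np.eye(3)-np.outer(d,d);A=A+P;b=b+P@o
    return np.linalg.solve(A,b)
E
python3 - <<'E'
from h import *
for n in("scene","side","wrist"):
    f=grab_frame(n);cv2.imwrite(f"pics/{n}0.png",f);m=camera_model(n);print(n,m.keys(),np.round(m["T"],2).tolist(),np.round(m["mtx"],1).tolist())
print(get_obs())
E
```

```text
scene dict_keys(['mtx', 'T']) [[0.47, -0.54, 0.7, 1273.3], [0.88, 0.26, -0.39, -483.38], [0.02, 0.8, 0.6, 711.81], [0.0, 0.0, 0.0, 1.0]] [[417.1, 0.0, 313.5], [0.0, 417.1, 199.1], [0.0, 0.0, 1.0]]
side dict_keys(['mtx', 'T']) [[-0.7, 0.5, -0.51, 107.41], [-0.71, -0.48, 0.51, 338.74], [0.01, 0.72, 0.69, 585.75], [0.0, 0.0, 0.0, 1.0]] [[371.4, 0.0, 313.9], [0.0, 371.4, 204.1], [0.0, 0.0, 1.0]]
wrist dict_keys(['mtx', 'T']) [[1.0, -0.0, 0.0, 600.4], [0.0, 0.95, 0.32, 81.33], [-0.0, -0.32, 0.95, 373.22], [0.0, 0.0, 0.0, 1.0]] [[328.5, 0.0, 313.8], [0.0, 328.5, 192.9], [0.0, 0.0, 1.0]]
{'t': 0.15, 'joints': array([-8.04937737e-06,  3.14060788e-01, -4.77982568e-02,  1.21023409e+00,
       -3.53329481e-07,  1.57077656e+00]), 'joint_velocities': array([-0.00028462, -0.00104565,  0.00369972, -0.00061034, -0.00044126,
        0.00075923]), 'effort': array([-1.47968080e-04, -5.40045226e+01,  3.40059292e+01,  1.33731824e-02,
        2.28346818e-05,  3.50972789e-05]), 'ee_pos': array([ 5.99567492e+02, -4.94306173e-03,  2.30656746e+02]), 'ee_rot': array([[-1.17156450e-05,  9.99999159e-01, -1.29680611e-03],
       [ 1.00000000e+00,  1.17152102e-05, -3.42891000e-07],
       [-3.27698355e-07, -1.29680611e-03, -9.99999159e-01]]), 'wrist_force': array([0.40678605, 0.56300462, 0.28402084]), 'moment': array([-0.02913942,  0.00098331,  0.0308138 ]), 'gripper_force': 0.0, 'opening': 85.34531907037885}
```

View pics/scene0.png

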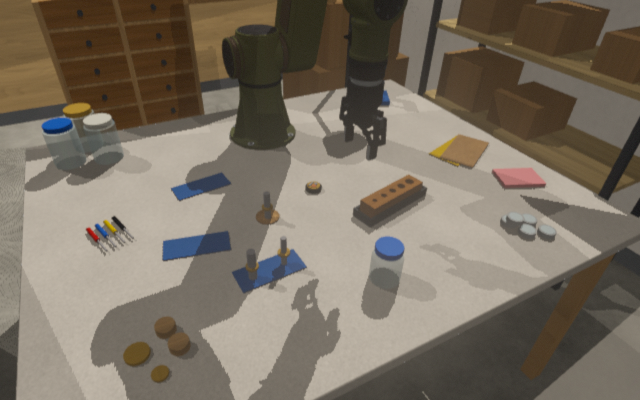

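View pics/side0.png

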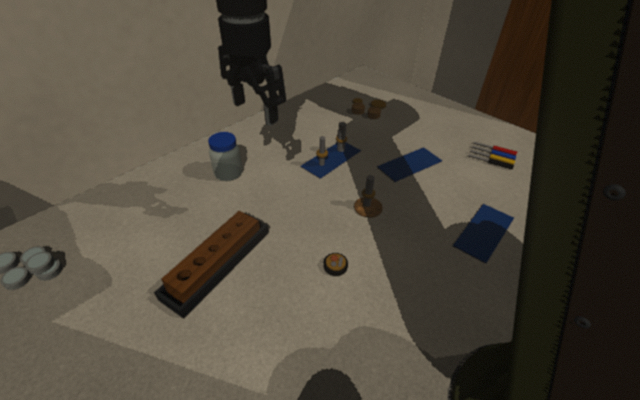

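View pics/wrist0.png

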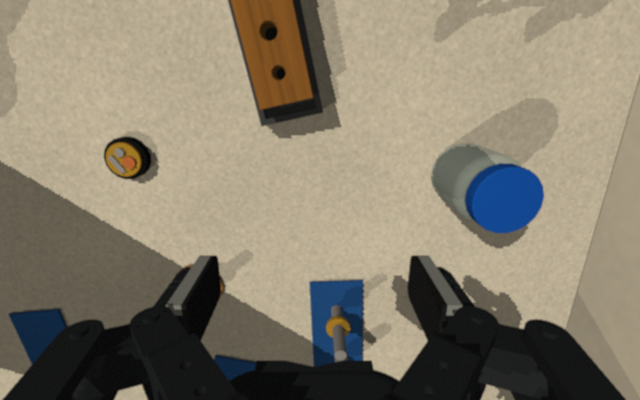

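The scene view shows the punch on the pad at about (267,212), the rack at (390,200), and the far plate with two punches at (270,270). The side view has the pad punch at (368,195) and the rack at (215,258). The wrist view shows the rack's two smallest holes at (279,72) and (268,30).

```bash
python3 - <<'E'
from h import *
S=camera_model("scene");D=camera_model("side");W=camera_model("wrist")
print("top",tri([ray(S,(267,193)),ray(D,(370,178))]))
print("pad",onz(S,(267,216),4),onz(D,(368,207),4))
for uv in[(279,72),(268,30)]:print("hole",onz(W,uv,50))
s=cv2.imread("pics/scene0.png");d=cv2.imread("pics/side0.png")
a=cv2.resize(s[170:290,220:440],None,fx=3.6,fy=3.6,interpolation=2)[:,:792]
b=np.hstack([cv2.resize(d[205:315,150:280],None,fx=2.6,fy=2.6,interpolation=2)[:165*2],])
c=cv2.resize(d[165:225,330:410],None,fx=4,fy=4,interpolation=2)
out=np.zeros((600,800,3),np.uint8);out[:432,:792]=a;
cv2.imwrite("pics/a.png",out[:440])
o2=np.zeros((290,700,3),np.uint8);o2[:286,:338]=b[:286];o2[:240,350:670]=c;cv2.imwrite("pics/b.png",o2)
E
```

```text
top [ 453.24579225 -170.01479091   81.94623114]
pad [ 450.73636482 -171.532285      4.        ] [ 444.97574653 -168.0601542     4.        ]
hole [568.17065162  91.69815861  50.        ]
hole [559.52763546 126.79657965  50.        ]
```

View pics/a.png

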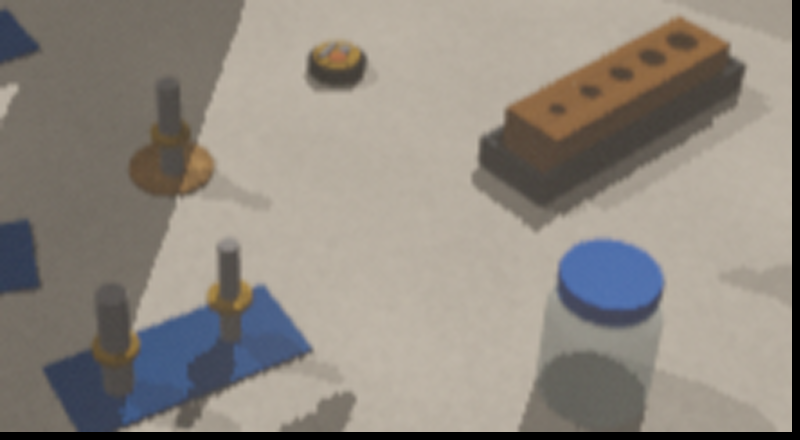

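The scene crop shows the plate punches as thick on the left (20 mm type) and thin on the right (14 mm type). The pad punch looks intermediate, so probably 17 mm. I'll move the wrist camera over the pad.

arm_command(deltas=[{"dx":-25,"dy":-30},{"dx":-55,"dy":-60},{"dx":-85,"dy":-90},{"dx":-115,"dy":-120},{"dx":-140,"dy":-150},{"dx":-140,"dy":-150},{"dx":-140,"dy":-150}])

```text
invalid input at $.deltas[0]: expected keys ax, ay, az, dx, dy, dz, hand
```

```bash
python3 - <<'E'
from h import *
o=get_obs();W=camera_model("wrist");f=grab_frame("wrist");cv2.imwrite("pics/w1.png",f);np.save("w1.npy",W["T"])
print(o["t"],o["ee_pos"],o["wrist_force"],px("wrist",(451,-170,84),W))
E
```

```text
0.15 [ 5.99567492e+02 -4.94306173e-03  2.30656746e+02] [0.40678605 0.56300462 0.28402084] [174.95635362 329.71067685]
```

View pics/w1.png

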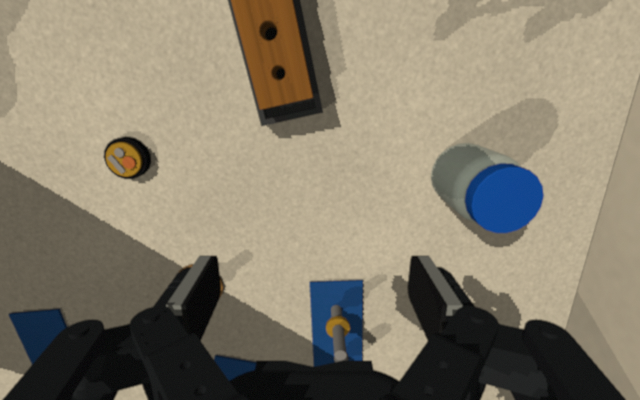

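The arm did not move because rows need all their keys, so this is the same view as before.

arm_command(deltas=[{"ax":0,"ay":0,"az":0,"dx":-25,"dy":-30,"dz":0,"hand":100},{"ax":0,"ay":0,"az":0,"dx":-55,"dy":-60,"dz":0,"hand":100},{"ax":0,"ay":0,"az":0,"dx":-85,"dy":-90,"dz":0,"hand":100},{"ax":0,"ay":0,"az":0,"dx":-115,"dy":-120,"dz":0,"hand":100},{"ax":0,"ay":0,"az":0,"dx":-140,"dy":-150,"dz":0,"hand":100},{"ax":0,"ay":0,"az":0,"dx":-140,"dy":-150,"dz":0,"hand":100},{"ax":0,"ay":0,"az":0,"dx":-140,"dy":-150,"dz":0,"hand":100}])

```text
t: 0.9
ee_pos: [449.8, -140.4, 231.5]
ee_rot: [[0.002, 1.0, 0.001], [1.0, -0.002, 0.0], [0.0, 0.001, -1.0]]
wrist_force: [-0.0, -1.4, -0.1]
opening: 85.0
gripper_force: 0.0
```

```bash
python3 - <<'E'
from h import *
o=get_obs();W=camera_model("wrist");f=grab_frame("wrist");cv2.imwrite("pics/w2.png",f);np.save("w2.npy",W["T"])
print(o["t"],o["ee_pos"],o["wrist_force"],px("wrist",(451,-170,84),W))
E
```

```text
0.9 [ 449.75350956 -140.43657096  231.52393241] [-0.03613403 -1.44572635 -0.10154586] [313.96196378 207.57279609]
```

View pics/w2.png

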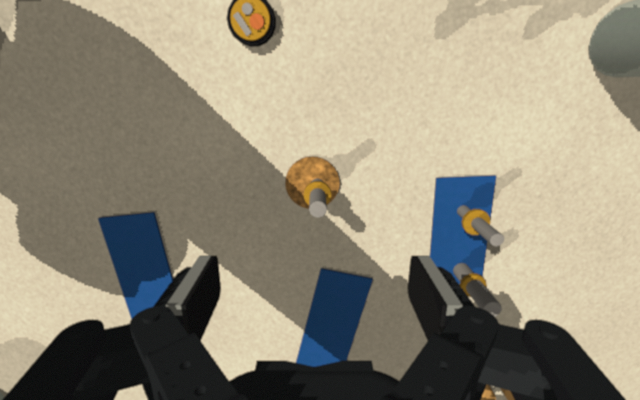

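The wrist view shows the pad punch with its top at (318,210), collar at (317,192) and pad centre at (313,181). The plate punches are at right and well clear.

arm_command(deltas=[{"ax":0,"ay":0,"az":0,"dx":-20,"dy":0,"dz":35,"hand":100},{"ax":0,"ay":0,"az":0,"dx":-45,"dy":0,"dz":75,"hand":100},{"ax":0,"ay":0,"az":0,"dx":-45,"dy":0,"dz":80,"hand":100},{"ax":0,"ay":0,"az":0,"dx":-45,"dy":0,"dz":80,"hand":100}])

```text
t: 1.35
ee_pos: [449.7, -184.0, 150.0]
ee_rot: [[-0.0, 1.0, -0.003], [1.0, 0.0, 0.002], [0.002, -0.003, -1.0]]
wrist_force: [-0.0, -0.4, 0.6]
opening: 85.8
gripper_force: 0.0
```

```bash
python3 - <<'E'
from h import *
o=get_obs();W=camera_model("wrist");f=grab_frame("wrist");cv2.imwrite("pics/w3.png",f);np.save("w3.npy",W["T"])
print(o["t"],o["ee_pos"],o["wrist_force"],px("wrist",(451,-170,84),W))
g=cv2.imread("pics/w2.png")
u=np.hstack([cv2.resize(g[150:230,274:354],None,fx=5,fy=5,interpolation=2),cv2.resize(f[130:290,234:394],None,fx=2.5,fy=2.5,interpolation=2)])
cv2.imwrite("pics/c.png",u)
E
```

```text
1.35 [ 449.66339966 -183.98271637  149.984031  ] [-0.01998053 -0.37388861  0.56632919] [314.6862817  190.33673181]
```

View pics/c.png

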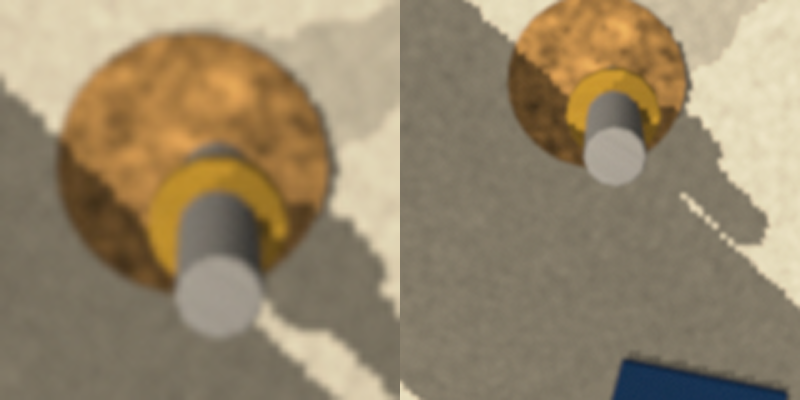

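The pad punch's top disc is about 24 px wide in the near view, which gives about 16.5 mm, so it is the 17 mm punch. The top centres are (317.6,209.2) in the far view and (319.6,192.4) in the near view.

```bash
python3 - <<'E'
from h import *
M=camera_model("wrist")["mtx"]
A=dict(mtx=M,T=np.load("w2.npy"));B=dict(mtx=M,T=np.load("w3.npy"))
print(tri([ray(A,(317.6,209.2)),ray(B,(319.6,192.4))]),onz(A,(317.6,209.2),84),onz(B,(319.6,192.4),84))
E
```

```text
[ 454.3129095  -170.35841375   87.32287796] [ 454.44041086 -171.65281787   84.        ] [ 454.28852019 -171.44351422   84.        ]
```

arm_command(deltas=[{"ax":0,"ay":0,"az":0,"dx":12.5,"dy":4.5,"dz":20,"hand":100},{"ax":0,"ay":0,"az":0,"dx":12.5,"dy":4.5,"dz":55,"hand":80},{"ax":0,"ay":0,"az":0,"dx":12.5,"dy":4.5,"dz":85,"hand":60},{"ax":0,"ay":0,"az":0,"dx":12.5,"dy":4.5,"dz":100,"hand":50},{"ax":0,"ay":0,"az":0,"dx":12.5,"dy":4.5,"dz":100,"hand":50}])

```text
t: 1.9
ee_pos: [454.5, -171.3, 50.8]
ee_rot: [[-0.002, 1.0, -0.001], [1.0, 0.002, 0.001], [0.001, -0.001, -1.0]]
wrist_force: [-0.3, 0.2, 0.3]
opening: 42.8
gripper_force: 0.0
```

arm_command(deltas=[{"ax":0,"ay":0,"az":0,"dx":0,"dy":0,"dz":0,"hand":20},{"ax":0,"ay":0,"az":0,"dx":0,"dy":0,"dz":0,"hand":10},{"ax":0,"ay":0,"az":0,"dx":0,"dy":0,"dz":0,"hand":0},{"ax":0,"ay":0,"az":0,"dx":0,"dy":0,"dz":0,"hand":0},{"ax":0,"ay":0,"az":0,"dx":0,"dy":0,"dz":0,"hand":0},{"ax":0,"ay":0,"az":0,"dx":0,"dy":0,"dz":0,"hand":0}])

```text
t: 2.5
ee_pos: [456.3, -172.9, 53.3]
ee_rot: [[-0.0, 1.0, 0.004], [1.0, 0.0, -0.001], [-0.001, 0.004, -1.0]]
wrist_force: [-0.3, 1.3, 6.0]
opening: 15.8
gripper_force: 58.4
```

arm_command(deltas=[{"ax":0,"ay":0,"az":0,"dx":0,"dy":0,"dz":0,"hand":0},{"ax":0,"ay":0,"az":0,"dx":0,"dy":0,"dz":0,"hand":0}])

```text
t: 2.7
ee_pos: [456.3, -172.9, 53.3]
ee_rot: [[0.0, 1.0, 0.004], [1.0, -0.0, -0.001], [-0.001, 0.004, -1.0]]
wrist_force: [-0.6, 0.8, 6.5]
opening: 15.5
gripper_force: 58.4
```

arm_command(deltas=[{"ax":0,"ay":0,"az":0,"dx":0,"dy":0,"dz":-4,"hand":0},{"ax":0,"ay":0,"az":0,"dx":0,"dy":0,"dz":-12,"hand":0}])

```text
t: 2.9
ee_pos: [454.2, -172.4, 63.7]
ee_rot: [[0.0, 1.0, -0.001], [1.0, -0.0, 0.0], [0.0, -0.001, -1.0]]
wrist_force: [0.2, 0.1, -1.7]
opening: 15.3
gripper_force: 58.4
```

arm_command(deltas=[{"ax":0,"ay":0,"az":0,"dx":0,"dy":0,"dz":-30,"hand":0},{"ax":0,"ay":0,"az":0,"dx":0,"dy":0,"dz":-65,"hand":0},{"ax":0,"ay":0,"az":0,"dx":0,"dy":0,"dz":-88,"hand":0},{"ax":0,"ay":0,"az":0,"dx":0,"dy":0,"dz":-88,"hand":0}])

```text
t: 3.3
ee_pos: [457.0, -173.5, 155.3]
ee_rot: [[0.0, 1.0, 0.006], [1.0, -0.0, -0.002], [-0.002, 0.006, -1.0]]
wrist_force: [0.5, 0.3, -1.3]
opening: 15.5
gripper_force: 58.6
```

The gripper reads about 15.5 mm with soft pads. The plate punches differ in width by about 1.45:1 (20 and 14 mm), so the held punch is the 17 mm one and belongs in hole_c. Next I move above the rack.

arm_command(deltas=[{"ax":0,"ay":0,"az":0,"dx":25,"dy":8,"dz":-10,"hand":0},{"ax":0,"ay":0,"az":0,"dx":65,"dy":20,"dz":-20,"hand":0},{"ax":0,"ay":0,"az":0,"dx":105,"dy":32,"dz":-30,"hand":0},{"ax":0,"ay":0,"az":0,"dx":150,"dy":45,"dz":-30,"hand":0},{"ax":0,"ay":0,"az":0,"dx":195,"dy":58,"dz":-30,"hand":0},{"ax":0,"ay":0,"az":0,"dx":240,"dy":72,"dz":-30,"hand":0},{"ax":0,"ay":0,"az":0,"dx":280,"dy":85,"dz":-30,"hand":0},{"ax":0,"ay":0,"az":0,"dx":310,"dy":95,"dz":-30,"hand":0},{"ax":0,"ay":0,"az":0,"dx":321,"dy":97,"dz":-30,"hand":0},{"ax":0,"ay":0,"az":0,"dx":321,"dy":97,"dz":-30,"hand":0}])

```text
t: 4.3
ee_pos: [551.0, 149.6, 180.3]
ee_rot: [[-0.002, 1.0, -0.002], [1.0, 0.002, -0.001], [-0.001, -0.002, -1.0]]
wrist_force: [0.4, -0.4, -2.1]
opening: 15.2
gripper_force: 58.7
```

arm_command(deltas=[{"ax":0,"ay":0,"az":0,"dx":0,"dy":0,"dz":0,"hand":0},{"ax":0,"ay":0,"az":0,"dx":0,"dy":0,"dz":0,"hand":0},{"ax":0,"ay":0,"az":0,"dx":0,"dy":0,"dz":0,"hand":0}])

```text
t: 4.6
ee_pos: [551.2, 147.2, 181.4]
ee_rot: [[0.002, 1.0, -0.0], [1.0, -0.002, -0.0], [-0.0, -0.0, -1.0]]
wrist_force: [0.1, -0.0, -2.4]
opening: 15.2
gripper_force: 58.7
```

```bash
python3 - <<'E'
from h import *
o=get_obs();W=camera_model("wrist");f=grab_frame("wrist");cv2.imwrite("pics/w4.png",f);np.save("w4.npy",W["T"])
print(o["t"],o["ee_pos"],o["wrist_force"],o["opening"],px("wrist",(551,162,50),W),np.round(W["T"],3))
E
```

```text
4.6 [551.24869754 147.17785381 181.36574897] [ 0.09252404 -0.01541257 -2.35893354] 15.180131603647483 [312.34978922 165.73245901] [[ 1.00000e+00  1.00000e-03 -0.00000e+00  5.52061e+02]
 [-1.00000e-03  9.49000e-01  3.15000e-01  2.28533e+02]
 [ 1.00000e-03 -3.15000e-01  9.49000e-01  3.23930e+02]
 [ 0.00000e+00  0.00000e+00  0.00000e+00  1.00000e+00]]
```

View pics/w4.png

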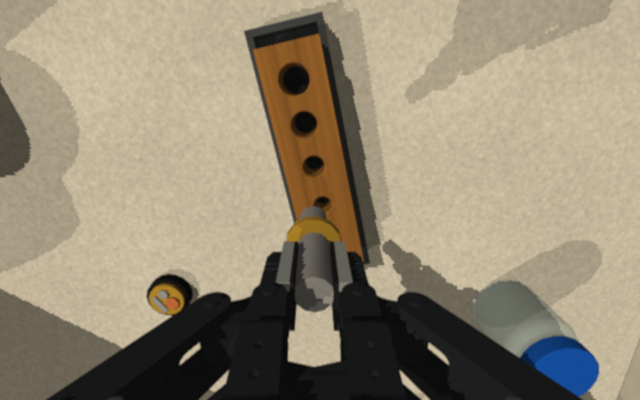

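The wrist view shows holes e, d, c and b at (294,78), (304,123), (314,165) and (322,203). The held punch is upright with its foot's far edge at about (313,206). Now I measure the hole and foot centres.

```bash
python3 - <<'E'
from h import *
f=cv2.imread("pics/w4.png");W=dict(mtx=camera_model("wrist")["mtx"],T=np.load("w4.npy"))
hsv=cv2.cvtColor(f,cv2.COLOR_BGR2HSV)
print("wood hsv",hsv[145,300],hsv[100,290])
for n,(u,v) in dict(e=(294,78),d=(304,123),c=(314,165)).items():
    r=22;p=hsv[v-r:v+r,u-r:u+r,2].astype(int)
    print(n,"row",p[r,::2].tolist(),"col",p[::2,r].tolist())
    m=(p<105).astype(np.uint8)
    cs,_=cv2.findContours(m,cv2.RETR_EXTERNAL,cv2.CHAIN_APPROX_NONE)
    c=[c for c in cs if cv2.pointPolygonTest(c,(r,r),False)>0][0]
    E=cv2.fitEllipse(c);uv=np.array(E[0])+[u-r,v-r];print(n,uv,E[1],onz(W,uv,50))
print("foot col",hsv[196:222,313].tolist());print("foot row214",hsv[213,296:330,1:].tolist())
t=W["T"];
for y in(-1.5,0,1.5):
    c=np.array([551.2,147.2+y,134.9]);th=np.linspace(0,6.28,60);P=np.array([px("wrist",c+8.5*np.array([np.cos(a),np.sin(a),0]),W) for a in th]);print(y,P.min(0),P.max(0))
E
```

```text
wood hsv [ 15 185 135] [ 15 185 139]
e row [138, 136, 129, 81, 46, 38, 13, 9, 9, 12, 12, 12, 9, 8, 9, 12, 14, 14, 36, 124, 141, 144] col [135, 137, 134, 96, 52, 32, 11, 9, 12, 10, 13, 12, 12, 13, 11, 14, 13, 12, 12, 56, 126, 138]
e [293.24629402  78.46026421] (31.288509368896484, 33.00973892211914) [536.13289708 232.50183623  50.        ]
d row [140, 138, 133, 127, 95, 50, 36, 5, 11, 10, 11, 13, 16, 12, 14, 12, 12, 58, 131, 136, 140, 141] col [132, 133, 132, 132, 129, 67, 12, 10, 11, 9, 10, 13, 8, 11, 14, 13, 41, 64, 101, 131, 134, 134]
d [303.06804085 123.71615791] (25.522632598876953, 26.901784896850586) [543.46647367 197.39578523  50.        ]
c row [139, 136, 131, 123, 118, 87, 48, 37, 13, 11, 14, 10, 8, 9, 18, 52, 112, 136, 136, 138, 139, 138] col [127, 127, 127, 129, 128, 128, 85, 19, 10, 7, 14, 10, 11, 35, 51, 82, 92, 120, 127, 128, 129, 129]
c [312.57004356 165.24349785] (19.988231658935547, 22.036252975463867) [551.18934086 162.4283843   50.        ]
foot col [[15, 186, 136], [15, 188, 134], [15, 188, 136], [15, 186, 133], [15, 185, 128], [15, 187, 117], [15, 183, 107], [15, 193, 98], [15, 179, 91], [14, 137, 84], [14, 67, 88], [18, 33, 92], [19, 30, 94], [18, 33, 92], [19, 30, 92], [19, 30, 92], [18, 28, 91], [18, 28, 90], [21, 28, 90], [16, 41, 93], [17, 108, 102], [20, 177, 108], [20, 198, 111], [20, 194, 117], [20, 197, 133], [20, 194, 146]]
foot row214 [[186, 140], [185, 143], [188, 141], [187, 138], [151, 132], [79, 120], [35, 110], [26, 108], [28, 108], [31, 107], [29, 106], [30, 103], [30, 103], [30, 101], [29, 98], [29, 97], [30, 94], [28, 90], [26, 87], [30, 86], [28, 83], [32, 80], [33, 78], [31, 73], [33, 70], [28, 64], [26, 60], [28, 54], [86, 68], [164, 107], [182, 132], [185, 135], [188, 129], [185, 127]]
-1.5 [298.71310042 210.62122193] [325.87873563 235.61161008]
0 [298.67559023 208.35177319] [325.90393936 233.45764857]
1.5 [298.6379064  206.07168698] [325.92925968 231.29385204]
```

arm_command(deltas=[{"ax":0,"ay":0,"az":0,"dx":8,"dy":0,"dz":15,"hand":0},{"ax":0,"ay":0,"az":0,"dx":13,"dy":0,"dz":35,"hand":0},{"ax":0,"ay":0,"az":0,"dx":13,"dy":0,"dz":50,"hand":0},{"ax":0,"ay":0,"az":0,"dx":13,"dy":0,"dz":50,"hand":0},{"ax":0,"ay":0,"az":0,"dx":13,"dy":0,"dz":50,"hand":0}])

```text
t: 5.15
ee_pos: [551.4, 161.0, 131.6]
ee_rot: [[0.001, 1.0, -0.0], [1.0, -0.001, -0.0], [-0.0, -0.0, -1.0]]
wrist_force: [0.4, -0.1, -1.7]
opening: 15.2
gripper_force: 58.7
```

```bash
python3 - <<'E'
from h import *
o=get_obs();W=camera_model("wrist");f=grab_frame("wrist");cv2.imwrite("pics/w5.png",f);np.save("w5.npy",W["T"])
print(o["t"],o["ee_pos"],o["wrist_force"],o["opening"])
u=cv2.resize(f[60:240,220:400],None,fx=3.3,fy=3.3,interpolation=2);cv2.imwrite("pics/d.png",u)
for p in [(551.2,162.4,50)]:print(px("wrist",p,W))
E
```

```text
5.15 [551.39786609 160.95614782 131.57111526] [ 0.42439298 -0.12773964 -1.69481267] 15.173835520026167
[312.23196015 200.06399893]
```

View pics/d.png

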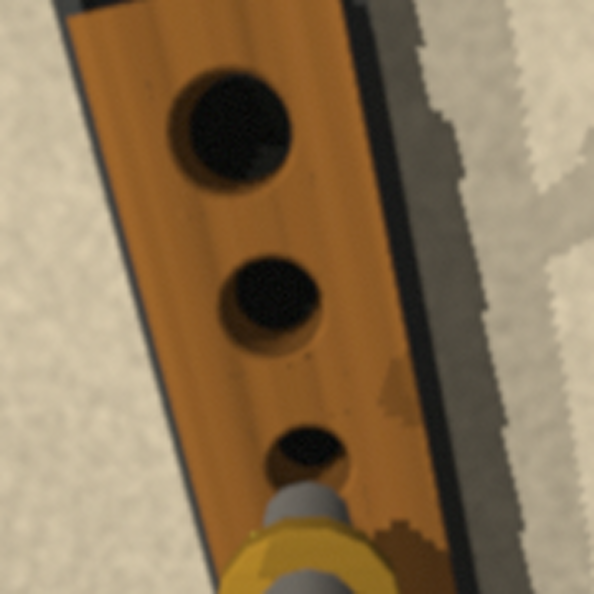

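The crop shows hole c's mouth with its centre at about (313.2,201.5). The foot's far edge is at about (312.7,205.8), just in front of the hole.

```bash
python3 - <<'E'
from h import *
W=dict(mtx=camera_model("wrist")["mtx"],T=np.load("w5.npy"))
o=np.array([551.4,161,131.6])
print("hole",onz(W,(313.2,201.5),50),onz(W,(313.2,188.8),50))
# other holes: d,e
for u,v,n in[(270,306,'d'),(230,130,'e')]:print(n,onz(W,(220+u/3.3,60+v/3.3),50))
for zf in(-44,-46,-48):
    p=onz(W,(312.7,205.8),o[2]+zf);print("foot centre",zf,p-[0,7.9,0])
E
```

```text
hole [551.90039652 161.29423872  50.        ] [551.90664641 170.96054182  50.        ]
d [544.0595961  197.11684696  50.        ]
e [536.50831286 232.59165059  50.        ]
foot centre -44 [551.64037623 164.21388335  87.6       ]
foot centre -46 [551.63471713 163.46125705  85.6       ]
foot centre -48 [551.62905804 162.70863076  83.6       ]
```

arm_command(deltas=[{"ax":0,"ay":0,"az":0,"dx":-1.3,"dy":0,"dz":12,"hand":0},{"ax":0,"ay":0,"az":0,"dx":-1.3,"dy":0,"dz":22,"hand":0},{"ax":0,"ay":0,"az":0,"dx":-1.3,"dy":0,"dz":28,"hand":0},{"ax":0,"ay":0,"az":0,"dx":-1.3,"dy":0,"dz":29,"hand":0},{"ax":0,"ay":0,"az":0,"dx":-1.3,"dy":0,"dz":29,"hand":0}])

```text
t: 5.7
ee_pos: [551.2, 160.2, 101.9]
ee_rot: [[-0.0, 1.0, -0.001], [1.0, 0.0, -0.0], [-0.0, -0.001, -1.0]]
wrist_force: [-0.0, 0.5, -2.3]
opening: 15.2
gripper_force: 58.7
```

arm_command(deltas=[{"ax":0,"ay":0,"az":0,"dx":0,"dy":0,"dz":1,"hand":0},{"ax":0,"ay":0,"az":0,"dx":0,"dy":0,"dz":2,"hand":0},{"ax":0,"ay":0,"az":0,"dx":0,"dy":0,"dz":3,"hand":0},{"ax":0,"ay":0,"az":0,"dx":0,"dy":0,"dz":3,"hand":0}])

```text
t: 6.1
ee_pos: [551.5, 160.2, 99.3]
ee_rot: [[-0.0, 1.0, -0.0], [1.0, 0.0, -0.0], [-0.0, -0.0, -1.0]]
wrist_force: [0.1, -0.6, -1.5]
opening: 15.4
gripper_force: 58.7
```

arm_command(deltas=[{"ax":0,"ay":0,"az":0,"dx":0,"dy":0,"dz":1,"hand":0},{"ax":0,"ay":0,"az":0,"dx":0,"dy":0,"dz":2,"hand":0},{"ax":0,"ay":0,"az":0,"dx":0,"dy":0,"dz":2,"hand":0}])

```text
t: 6.4
ee_pos: [551.4, 160.2, 97.2]
ee_rot: [[-0.0, 1.0, -0.0], [1.0, 0.0, -0.0], [-0.0, -0.0, -1.0]]
wrist_force: [-0.9, 0.1, -1.6]
opening: 14.9
gripper_force: 58.7
```

arm_command(deltas=[{"ax":0,"ay":0,"az":0,"dx":0,"dy":0,"dz":1,"hand":0},{"ax":0,"ay":0,"az":0,"dx":0,"dy":0,"dz":2,"hand":0},{"ax":0,"ay":0,"az":0,"dx":0,"dy":0,"dz":2,"hand":0}])

```text
t: 6.7
ee_pos: [551.4, 160.2, 95.1]
ee_rot: [[0.0, 1.0, -0.0], [1.0, -0.0, -0.0], [-0.0, -0.0, -1.0]]
wrist_force: [-0.1, 0.1, -1.6]
opening: 15.2
gripper_force: 58.7
```

arm_command(deltas=[{"ax":0,"ay":0,"az":0,"dx":0,"dy":0,"dz":1,"hand":0},{"ax":0,"ay":0,"az":0,"dx":0,"dy":0,"dz":2,"hand":0},{"ax":0,"ay":0,"az":0,"dx":0,"dy":0,"dz":2,"hand":0}])

```text
t: 7.0
ee_pos: [551.4, 160.2, 93.1]
ee_rot: [[-0.0, 1.0, -0.0], [1.0, 0.0, -0.0], [-0.0, -0.0, -1.0]]
wrist_force: [-1.3, -0.0, -1.2]
opening: 15.3
gripper_force: 58.7
```

arm_command(deltas=[{"ax":0,"ay":0,"az":0,"dx":0,"dy":0,"dz":1,"hand":0},{"ax":0,"ay":0,"az":0,"dx":0,"dy":0,"dz":2,"hand":0},{"ax":0,"ay":0,"az":0,"dx":0,"dy":0,"dz":3,"hand":0},{"ax":0,"ay":0,"az":0,"dx":0,"dy":0,"dz":3,"hand":0}])

```text
t: 7.4
ee_pos: [551.4, 160.1, 90.1]
ee_rot: [[0.0, 1.0, -0.0], [1.0, -0.0, -0.0], [-0.0, -0.0, -1.0]]
wrist_force: [-0.4, 0.4, -1.7]
opening: 15.2
gripper_force: 58.7
```

arm_command(deltas=[{"ax":0,"ay":0,"az":0,"dx":0,"dy":0,"dz":1,"hand":0},{"ax":0,"ay":0,"az":0,"dx":0,"dy":0,"dz":2,"hand":0},{"ax":0,"ay":0,"az":0,"dx":0,"dy":0,"dz":3,"hand":0},{"ax":0,"ay":0,"az":0,"dx":0,"dy":0,"dz":3,"hand":0}])

```text
t: 7.8
ee_pos: [551.4, 160.2, 87.1]
ee_rot: [[-0.0, 1.0, -0.0], [1.0, 0.0, -0.0], [-0.0, -0.0, -1.0]]
wrist_force: [0.1, -0.1, -1.1]
opening: 15.4
gripper_force: 58.7
```

The punch is in the hole without contact force. I continue down to the plug.

arm_command(deltas=[{"ax":0,"ay":0,"az":0,"dx":0,"dy":0,"dz":1.5,"hand":0},{"ax":0,"ay":0,"az":0,"dx":0,"dy":0,"dz":3,"hand":0},{"ax":0,"ay":0,"az":0,"dx":0,"dy":0,"dz":4.5,"hand":0},{"ax":0,"ay":0,"az":0,"dx":0,"dy":0,"dz":6,"hand":0},{"ax":0,"ay":0,"az":0,"dx":0,"dy":0,"dz":6,"hand":0}])

```text
t: 8.3
ee_pos: [551.3, 160.2, 81.0]
ee_rot: [[0.0, 1.0, -0.0], [1.0, -0.0, -0.0], [-0.0, -0.0, -1.0]]
wrist_force: [-0.8, -0.9, -2.5]
opening: 15.5
gripper_force: 58.7
```

arm_command(deltas=[{"ax":0,"ay":0,"az":0,"dx":0,"dy":0,"dz":1.5,"hand":0},{"ax":0,"ay":0,"az":0,"dx":0,"dy":0,"dz":3,"hand":0},{"ax":0,"ay":0,"az":0,"dx":0,"dy":0,"dz":4.5,"hand":0},{"ax":0,"ay":0,"az":0,"dx":0,"dy":0,"dz":6,"hand":0},{"ax":0,"ay":0,"az":0,"dx":0,"dy":0,"dz":6,"hand":0}])

```text
t: 8.8
ee_pos: [551.6, 160.3, 75.7]
ee_rot: [[-0.0, 1.0, 0.0], [1.0, 0.0, 0.0], [0.0, 0.0, -1.0]]
wrist_force: [-1.5, -0.7, 3.2]
opening: 15.8
gripper_force: 59.3
```

arm_command(deltas=[{"ax":0,"ay":0,"az":0,"dx":0,"dy":0,"dz":1,"hand":0},{"ax":0,"ay":0,"az":0,"dx":0,"dy":0,"dz":2,"hand":0},{"ax":0,"ay":0,"az":0,"dx":0,"dy":0,"dz":3,"hand":0},{"ax":0,"ay":0,"az":0,"dx":0,"dy":0,"dz":3,"hand":0}])

```text
t: 9.2
ee_pos: [551.6, 160.3, 72.6]
ee_rot: [[0.0, 1.0, 0.0], [1.0, -0.0, 0.0], [0.0, 0.0, -1.0]]
wrist_force: [-2.2, -0.1, 3.6]
opening: 15.3
gripper_force: 59.4
```

The plug is yielding. I press on in small steps.

arm_command(deltas=[{"ax":0,"ay":0,"az":0,"dx":0,"dy":0,"dz":1,"hand":0},{"ax":0,"ay":0,"az":0,"dx":0,"dy":0,"dz":2,"hand":0},{"ax":0,"ay":0,"az":0,"dx":0,"dy":0,"dz":3,"hand":0},{"ax":0,"ay":0,"az":0,"dx":0,"dy":0,"dz":3,"hand":0}])

```text
t: 9.6
ee_pos: [551.7, 160.3, 69.5]
ee_rot: [[-0.0, 1.0, 0.0], [1.0, 0.0, 0.0], [0.0, 0.0, -1.0]]
wrist_force: [-0.9, -0.1, 4.4]
opening: 15.3
gripper_force: 59.4
```

arm_command(deltas=[{"ax":0,"ay":0,"az":0,"dx":0,"dy":0,"dz":1,"hand":0},{"ax":0,"ay":0,"az":0,"dx":0,"dy":0,"dz":2,"hand":0},{"ax":0,"ay":0,"az":0,"dx":0,"dy":0,"dz":2,"hand":0}])

```text
t: 9.9
ee_pos: [551.6, 160.3, 67.4]
ee_rot: [[-0.0, 1.0, 0.0], [1.0, 0.0, 0.0], [0.0, 0.0, -1.0]]
wrist_force: [-1.9, -0.6, 4.6]
opening: 15.3
gripper_force: 59.4
```

arm_command(deltas=[{"ax":0,"ay":0,"az":0,"dx":0,"dy":0,"dz":0.5,"hand":0},{"ax":0,"ay":0,"az":0,"dx":0,"dy":0,"dz":1,"hand":0},{"ax":0,"ay":0,"az":0,"dx":0,"dy":0,"dz":1,"hand":0}])

```text
t: 10.2
ee_pos: [551.7, 160.3, 67.3]
ee_rot: [[0.0, 1.0, 0.001], [1.0, -0.0, 0.0], [0.0, 0.001, -1.0]]
wrist_force: [-4.3, -0.6, 11.6]
opening: 15.5
gripper_force: 60.2
```

arm_command(deltas=[{"ax":0,"ay":0,"az":0,"dx":0,"dy":0,"dz":0.5,"hand":0},{"ax":0,"ay":0,"az":0,"dx":0,"dy":0,"dz":0.8,"hand":0},{"ax":0,"ay":0,"az":0,"dx":0,"dy":0,"dz":0.8,"hand":0}])

```text
t: 10.5
ee_pos: [551.7, 160.3, 67.3]
ee_rot: [[0.0, 1.0, 0.001], [1.0, -0.0, 0.0], [0.0, 0.001, -1.0]]
wrist_force: [-6.1, -1.4, 18.3]
opening: 15.8
gripper_force: 60.8
```

The punch is seated: z has stopped and the force rises stiffly. I ease off, open and rise.

arm_command(deltas=[{"ax":0,"ay":0,"az":0,"dx":0,"dy":0,"dz":-0.8,"hand":0},{"ax":0,"ay":0,"az":0,"dx":0,"dy":0,"dz":-1.2,"hand":0},{"ax":0,"ay":0,"az":0,"dx":0,"dy":0,"dz":-1.2,"hand":30},{"ax":0,"ay":0,"az":0,"dx":0,"dy":0,"dz":-1.2,"hand":50},{"ax":0,"ay":0,"az":0,"dx":0,"dy":0,"dz":-1.2,"hand":50},{"ax":0,"ay":0,"az":0,"dx":0,"dy":0,"dz":-1.2,"hand":50},{"ax":0,"ay":0,"az":0,"dx":0,"dy":0,"dz":-1.2,"hand":50}])

```text
t: 11.2
ee_pos: [551.4, 160.2, 66.5]
ee_rot: [[0.0, 1.0, -0.0], [1.0, -0.0, -0.0], [-0.0, -0.0, -1.0]]
wrist_force: [-0.1, 0.4, -0.0]
opening: 42.8
gripper_force: 0.0
```

arm_command(deltas=[{"ax":0,"ay":0,"az":0,"dx":0,"dy":0,"dz":-15,"hand":50},{"ax":0,"ay":0,"az":0,"dx":0,"dy":0,"dz":-45,"hand":60},{"ax":0,"ay":0,"az":0,"dx":0,"dy":0,"dz":-85,"hand":80},{"ax":0,"ay":0,"az":0,"dx":-15,"dy":0,"dz":-120,"hand":100},{"ax":0,"ay":0,"az":0,"dx":-30,"dy":0,"dz":-120,"hand":100},{"ax":0,"ay":0,"az":0,"dx":-30,"dy":0,"dz":-120,"hand":100},{"ax":0,"ay":0,"az":0,"dx":-30,"dy":0,"dz":-120,"hand":100}])

```text
t: 11.9
ee_pos: [550.7, 129.9, 185.5]
ee_rot: [[0.001, 1.0, -0.002], [1.0, -0.001, -0.0], [-0.0, -0.002, -1.0]]
wrist_force: [-0.9, -0.3, -0.7]
opening: 85.6
gripper_force: 0.0
```

```bash
python3 - <<'E'
from h import *
o=get_obs();W=camera_model("wrist");f=grab_frame("wrist");s=grab_frame("scene");d=grab_frame("side");print(o["t"],o["ee_pos"],o["wrist_force"])
u=px("wrist",(551.5,161,60),W).astype(int);print(u)
y,x=max(u[1]-60,0),max(u[0]-60,0)
a=cv2.resize(f[y:y+130,x:x+130],(390,390),interpolation=2);b=cv2.resize(d[195:325,150:280],(390,390),interpolation=2)
cv2.imwrite("pics/e.png",np.hstack([a,b]))
E
```

```text
11.9 [550.73014199 129.93957153 185.5204893 ] [-0.86151418 -0.33161642 -0.66806008]
[313 148]
```

View pics/e.png

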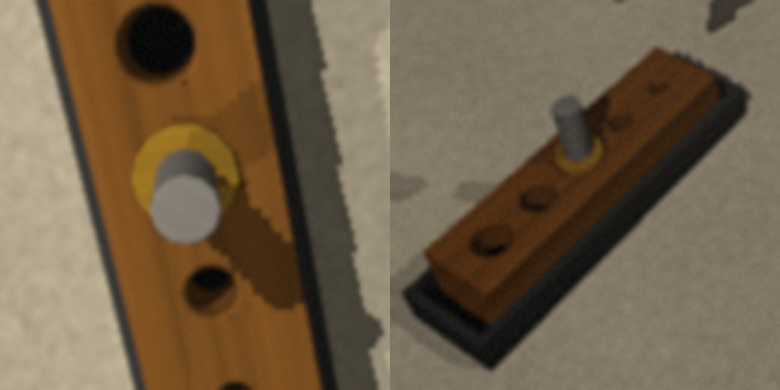

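The punch stands upright in the middle hole with its collar on the wood, with two holes free on each side.

```bash
python3 -c "
from station import *
print(hand_in())"
```

```text
the job is handed in; nothing more can be done
None
```

The 17 mm punch stands upright in hole_c, pressed home until its collar met the wood and then released, and the job is handed in (about 12 s used, at most about 18 N read at the wrist while pressing).

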